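# Register the well plate against the corner stops

## Robot

A 6-joint arm with a two-finger parallel gripper is mounted at the origin on the work surface. World frame = base frame: x ahead of the robot, y to its left, z up, the work surface at z = 0. Lengths are in m, angles in rad, forces in N, time in s.
With the tool pointing down it reaches from about 0.3 to 0.75 m from the base axis. Payload 8.5 kg.
Tool frame: the origin (TCP) lies at the very end of the fingers, on their centre line; the grasp point (between the pads) lies behind it (pinch_z is the z of the grasp point in the tool frame, in m); z points along the fingers, y is the line along which they close (so a half turn about z gives the same grasp; the last joint's range is limited). The gripper opens to 88 mm and grips with 3 to 60 N. Pads are 18 mm wide; open, the fingers measure 123 mm over their backs; the gripper's body (75 mm by 187 mm) begins 45 mm behind the grasp point.
Start: joints at [0.939, 0.381, 1.297, -0, 1.464, -0.215], TCP at [0.223, 0.503, 0.217] pointing down, gripper open.
Joint ranges: [-3.11, 3.11], [-0.89, 2.33], [0.22, 2.48], [-1.42, 4.56], [0.17, 2.85], [-2.88, 2.88]. Speed limits (rad/s): [2.39, 2.39, 3.14, 3.14, 3.14, 3.14].

## Interface

Orientations are given as a rotation vector (axis times angle).
In Python, from bench import * gives the robot as it stands.
- The arm moves only by the shell command python3 -m pendant 'ROWS'. ROWS is JSON, a list of rows, each a list of 7 numbers: the shift along the tool's x, y, z in m, then the turn, a rotation vector about the tool's x, y, z in rad, then the opening, from 0 (shut) to 1 (fully open). A call has 1 to 20 rows; each row is the pose to reach, as a shift and turn from the pose commanded when the call began, along the tool's axes at that moment; what a row does not reach only later rows make up. A row lasts 1/12 s, in which the tool goes at most 41.7 mm and 7.16 degrees, less where a joint would pass 70% of its speed; a pose out of reach is approached as far as the arm can. A call with a gripper value outside its range is refused whole. The fingers move at their own pace and stop on an object; the grip force is fixed at half the most. Time passes only in rows, so rows that repeat a pose let the fingers close. It gives the time, the measured TCP pose, the force, the opening and the grip force at its end, in the units of the state.
- sense(): the state, without advancing time (a new reading comes with each control period).
- grab_frame(name): name is "scene" or "top"; returns a dict with "frame" (384x512x3 uint8, red, green, blue), "range_z" (384x512 float32, m along the optical axis (not along the pixel's ray), 0 where there is no reading), "fx", "fy", "cx", "cy" (pixels), "T" (4x4, takes a point from camera to world coordinates). Camera axes: x right, y down, z forward; pixel columns grow to the right and rows downward; lengths in m; the calibration is good to about 2 mm. A picture is of the moment at which its call begins.
- finish_job(): hands the job in; it is judged then, once.
Trained networks look in the newest picture that a camera, given by its name, has taken for a name from the list of things; names that differ only in an ending like _2 or _b are one class to them, and where a whole thing is asked for, a point or a joint stands for the part that bears it (a point fixed in the world has none). Each returns a list of dicts, best first, with "confidence" (0 to 1); they miss things now and then, are a little off and sometimes report something else, mostly with a low value. They report only what shows in the picture. A call takes as long as a camera call. They do not tell look-alikes from the thing itself.
- look_for(name, camera): "rect" ([centre column, centre row, width, height] in pixels, round what is visible of it).
- cut_out(name, camera): "region" (384x512 bool, what is visible of it) and "rect" ([centre column, centre row, width, height] in pixels, round what is visible of it).
- landmark_of(name, camera): "uv" ([column, row] in pixels: a listed point, or the origin of a listed thing).
The state is a dict: "t": time; "joints": joint angles; "qvel": joint speeds; "joint_efforts": joint torques, N m; "position": TCP position; "ee_rot": TCP orientation; "wrist_force": force on the tool from outside, world axes, zero at the start; "torque": the same for the moment, N m; "grip_width": finger opening in m; "grasp_force": force on a finger pad.
Only numpy, scipy, OpenCV 4.12 (cv2) and the standard library are available. Lean on these libraries where they do the work, as an engineer would, in place of code of your own. Each camera call takes 0.05 s, during which the arm holds its last target. There are 200 camera calls.

## Task

Slide the shallow well plate across its metal base until it is home in the corner, one long edge flat against the far stop bar and one short edge against the left stop bar (far and left as the robot sees them), and let go of it. Slide it, do not lift it off the base, and leave the tall well block where it is.

Things in the scene. Friction and masses are not known exactly. Their poses are not given: they have to be found in the camera images.
- plate: Loose shallow white plate with 96 small round wells, flat on its base 30 to 55 mm short of each stop, turned up to 11 degrees from the base. Solid, 85.5 mm along its x, 127.8 mm along its y, 14.4 mm high, about 0.12 kg; slides with under 3 N. Origin: centre of its underside. Home: its centre at x = 42.2, y = 31.1 mm, z = 10 mm in the base's frame, axes parallel to the base's.
- base: Fixed metal base under the shallow plate, 200 (x) by 220 mm (y), floor surface at z = 10 mm. Origin: centre of its underside; x points away from the robot, y to its left, within 15 degrees. Two dark stop bars 15 mm wide, tops at z = 22 mm: the far one along y, inner face at x = +85 mm; the left one along x, inner face at y = +95 mm. Other sides open. A second such base carries the tall block.
- block: Bystander: loose tall white block with 24 square wells, 85.5 (x) by 127.8 (y) by 41 mm high, 0.3 kg, already home in the second base, to the left or right of the first. Origin: centre of its underside. The second base is parallel to it, its centre 40.3 mm towards the block's -x, 29.1 mm towards its -y, 10 mm lower. Leave alone.
There are look-alikes about, which are no part of the job. There is more than one size of the plate; the job needs the middle-sized.

How it is judged:
At the end, for the whole second after the job is handed in: The shallow plate lies flat and at rest on the floor of its base, its centre within 10 mm of the home position along the base's x and y, its edges within 10 degrees of the stops; the tall block is within 20 mm of where it began (x of plate in the frame of base between 0.03225 and 0.04725 m and y of plate in the frame of base between 0.0211 and 0.0361 m and z of plate in the frame of base between 0.006 and 0.014 m and angle between the x axis of plate and the x axis of base, either way round below 0.175 rad and angle between plate's own z axis and vertical below 0.08 rad and linear speed of plate below 0.02 m/s and distance of block from where it was at the start of the episode below 0.02 m); the robot touches nothing.
It fails at once if the shallow plate is lifted more than 15 mm off the floor of its base or falls off it (z of plate in the frame of base above 0.025 m or z of plate in the frame of base below 0.002 m).
It fails at once if the tall block is moved more than 20 mm (distance of block from where it was at the start of the episode above 0.02 m).
It also fails if it takes over 45 s, if anything falls off the work surface, if the arm or the gripper's body presses on something with over 40 N, if the wrist force passes 120 N, or if a joint passes its speed limit or range.

## Working session

There is one attempt and no reset: what is moved stays moved. The work goes in short steps, Python scripts to look and compute and a shell command to move; the robot and the scene stay as the last step left them, time stands still between calls to the robot, and variables do not carry over. Pictures are saved under pics/ and viewed, at most 10 in all, crops included, and the job is handed in when it is done.

```bash
mkdir -p pics; python3 - <<'E'
from bench import *
import cv2,numpy as np
ims=[]
s=sense();print(s['t'],s['position'],s['ee_rot'],s['grip_width'])
for c in("top","scene"):
    g=grab_frame(c);f=g["frame"][:,:,::-1].copy()
    cv2.imwrite(f"pics/{c}0.png",f)
    print(c,g['fx'],g['cx'],g['cy'],np.round(g['T'],3).tolist())
    np.savez(f"{c}0.npz",**g)
    for n in("plate","base","block"):
        for d in cut_out(n,c): print(n,round(d['confidence'],2),np.round(d['rect'],0),d['region'].sum())
E
```

```text
0.0 [0.22248205 0.50265441 0.21672156] [-6.49897337e-01 -3.07301512e+00  2.14061782e-03] 0.08822502247457646
top 472.40404190484423 249.46774733556023 196.48933741364763 [[0.029, -0.99, 0.135, 0.475], [-1.0, -0.028, 0.009, 0.092], [-0.006, -0.135, -0.991, 1.242], [0.0, 0.0, 0.0, 1.0]]
plate 0.86 [221. 159.  42.  43.] 817
plate 0.7 [226. 239.  51.  34.] 1599
plate 0.6 [116. 230.  57.  74.] 3332
base 0.71 [215. 240.  96.  86.] 4992
block 0.73 [355. 232.  56.  35.] 1739
scene 397.1858073434103 262.7567926878414 196.65396175994883 [[-0.613, 0.54, -0.577, 1.173], [0.79, 0.418, -0.448, 0.527], [-0.0, -0.73, -0.683, 0.696], [0.0, 0.0, 0.0, 1.0]]
plate 0.9 [413. 263.  98.  85.] 4349
plate 0.77 [261. 256.  48.  32.] 1016
plate 0.58 [306. 197.  60.  40.] 1385
plate 0.41 [312. 207. 107.  77.] 3789
base 0.74 [312. 204. 110.  75.] 3735
block 0.89 [205. 150.  53.  36.] 1292
```

View pics/top0.png

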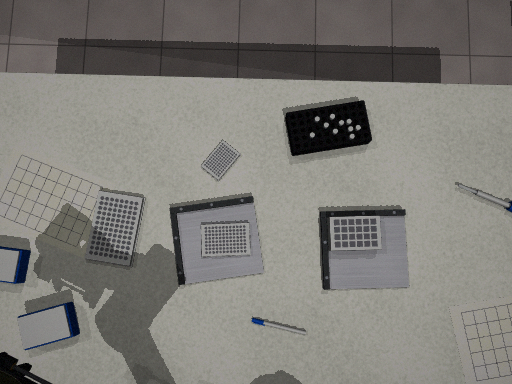

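View pics/scene0.png

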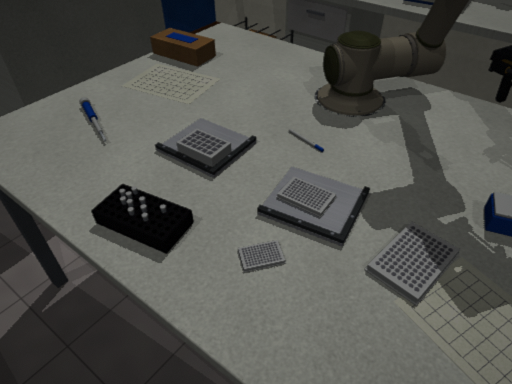

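The middle plate is at about (226,239) on the left base (215,240). The bars are at the top (far) and left of that base. The block sits on the right base, at (355,232).

```bash
cat >h.py <<'E'
import cv2,numpy as np
def bp(g,uv,z):
    uv=np.asarray(uv,float).reshape(-1,2);T=g['T']
    r=np.c_[(uv[:,0]-g['cx'])/g['fx'],(uv[:,1]-g['cy'])/g['fy'],np.ones(len(uv))]@T[:3,:3].T
    return (T[:3,3]+r*((z-T[2,3])/r[:,2])[:,None])[:,:2]
def plate(g,home=None):
    gr=cv2.cvtColor(g['frame'],cv2.COLOR_RGB2GRAY)
    return gr
def line(P): 
    vx,vy,x,y=cv2.fitLine(P.astype(np.float32),cv2.DIST_HUBER,0,.01,.01).ravel();return np.array([x,y]),np.degrees(np.arctan2(vy,vx))
E
python3 - <<'E'
import numpy as np,cv2
from h import *
g=np.load('top0.npz');gr=cv2.cvtColor(g['frame'],cv2.COLOR_RGB2GRAY)
m=np.zeros_like(gr);m[192:290,165:268]=1
v,u=np.where((gr<62)&(m>0))
P=bp(g,np.c_[u,v],.022)
# left bar px u<187 & v>215 ; far bar v<212 & u>190
L=P[(u<190)&(v>214)];F=P[(u>188)&(v<213)]
for n,Q in(("left",L),("far",F)):
    c,a=line(Q);print(n,len(Q),c.round(4),round(a,2),cv2.minAreaRect(Q.astype(np.float32)))
cv2.imwrite('pics/crop1.png',cv2.resize(g['frame'][185:295,160:270,::-1],None,fx=5,fy=5,interpolation=cv2.INTER_NEAREST))
z=np.zeros_like(gr)
V,U=np.mgrid[:384,:512];Z=g['range_z'];T=g['T']
C=np.stack([(U-g['cx'])/g['fx']*Z,(V-g['cy'])/g['fy']*Z,Z],-1)@T[:3,:3].T+T[:3,3]
print(np.round(np.percentile(C[215:240,210:245,2],[5,50,95]),4), np.round(np.percentile(C[262:275,195:250,2],[5,50,95]),4),np.round(np.percentile(C[300:310,195:250,2],[5,50,95]),4))
pm=(C[...,2]>.0185)&(m>0)&(U>192)&(V>214)&(V<265)&(U<256)
pm=cv2.morphologyEx(pm.astype(np.uint8),cv2.MORPH_OPEN,np.ones((3,3)))
v,u=np.where(pm);print(cv2.minAreaRect(C[v,u,:2].astype(np.float32)),len(v))
E
```

```text
left 430 [0.4969 0.2848] 9.5 ((0.5001948475837708, 0.28564950823783875), (0.17870360612869263, 0.017677994444966316), 10.049210548400879)
far 397 [0.6213 0.1789] -80.12 ((0.6216832995414734, 0.17807278037071228), (0.01671842485666275, 0.1683158427476883), 9.807307243347168)
[0.0057 0.0201 0.0255] [0.0044 0.0083 0.0124] [-0.0055 -0.0015  0.0027]
((0.5195736289024353, 0.16001322865486145), (0.09906956553459167, 0.12832333147525787), 4.618960380554199) 1285
```

View pics/crop1.png

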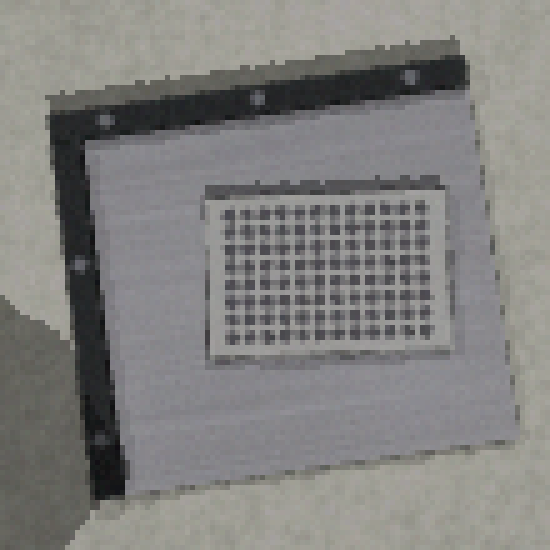

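```bash
cat >>h.py <<'E'
from scipy.spatial.transform import Rotation as R
def rel(s,goal,xdir):
    """tool-frame shift and yaw turn to reach goal pose with tool x along xdir (deg, world), tool z down; either way round listed"""
    r=R.from_rotvec(s['ee_rot']);M=r.as_matrix()
    print('toolx deg',np.degrees(np.arctan2(M[1,0],M[0,0])).round(2),'z',M[:,2].round(4),'t',s['t'],'pos',np.round(s['position'],4),'F',np.round(s['wrist_force'],1))
    for x in(xdir,xdir+180):
        a=np.radians(x);X=np.array([np.cos(a),np.sin(a),0]);Z=np.array([0,0,-1.]);G=np.c_[X,np.cross(Z,X),Z]
        print(x,'shift',(M.T@(np.array(goal)-s['position'])).round(4),'turn',(r.inv()*R.from_matrix(G)).as_rotvec().round(4))
E
python3 - <<'E'
import numpy as np,cv2
from h import *
from bench import sense
g=np.load('top0.npz')
pl=bp(g,np.array([[205,198],[447,190],[453,350],[212,360]])/5+[160-.1,185-.1],.0244)
bi=bp(g,np.array([[86,143]])/5+[160,185],.022)[0]  # inner corner bar-ish
gr=cv2.cvtColor(g['frame'],cv2.COLOR_RGB2GRAY)
a=9.8;t=np.radians(a);X=np.array([np.cos(t),np.sin(t)]);Y=np.array([-X[1],X[0]])
lc=np.array([.5002,.2856]);fc=np.array([.6217,.1781])
bx=fc@X-.0925; by=lc@Y-.1025
B=bx*X+by*Y;print('base',B,'inner corner in base',(bi-B)@X,(bi-B)@Y)
pc=pl.mean(0);e=pl[0]-pl[1]+pl[3]-pl[2];f=pl[0]-pl[3]+pl[1]-pl[2]
print('plate',pc,'yaw',np.degrees(np.arctan2(-e[0],e[1])),np.degrees(np.arctan2(f[1],f[0])),'size',np.linalg.norm(e)/2,np.linalg.norm(f)/2)
d=pl-B;print('plate corners in base',np.c_[d@X,d@Y].round(4).tolist(),((pc-B)@X).round(4),((pc-B)@Y).round(4))
w=lambda x,y,z:[*(B+x*X+y*Y),z]
c=(pc-B)
rel(sense(),w(c@X-.080,c@Y,.12),a)
E
```

```text
base [0.52644571 0.18611558] inner corner in base 0.08173724012193423 0.09121531244894193
plate [0.52739439 0.16132779] yaw 3.7663472706594154 4.365929607920524 size 0.12425117539788885 0.08260162023275024
plate corners in base [[0.0447, 0.0337], [0.031, -0.0907], [-0.0506, -0.0821], [-0.0382, 0.0407]] -0.0033 -0.0246
toolx deg 156.12 z [-2.e-04 -2.e-04 -1.e+00] t 0.4 pos [0.2226 0.5029 0.2173] F [ 0.1 -0.1  0. ]
9.8 shift [-0.3504 -0.2332  0.0973] turn [-2.0000e-04  2.0000e-04  2.5537e+00]
189.8 shift [-0.3504 -0.2332  0.0973] turn [-2.000e-04 -1.000e-04 -5.879e-01]
```

```bash
python3 -m pendant '[[-0.18,-0.12,0.03,0,0,-0.3,1],[-0.18,-0.12,0.03,0,0,-0.3,1],[-0.35,-0.233,0.097,0,0,-0.588,1],[-0.35,-0.233,0.097,0,0,-0.588,1],[-0.35,-0.233,0.097,0,0,-0.588,1],[-0.35,-0.233,0.097,0,0,-0.588,1],[-0.35,-0.233,0.097,0,0,-0.588,1],[-0.35,-0.233,0.097,0,0,-0.588,1],[-0.35,-0.233,0.097,0,0,-0.588,1],[-0.35,-0.233,0.097,0,0,-0.588,1],[-0.35,-0.233,0.097,0,0,-0.588,1],[-0.35,-0.233,0.097,0,0,-0.588,1],[-0.35,-0.233,0.097,0,0,-0.588,1],[-0.35,-0.233,0.097,0,0,-0.588,1],[-0.35,-0.233,0.097,0,0,-0.588,1]]'
python3 - <<'E'
from h import *
from bench import *
s=sense();g=grab_frame("scene")
cv2.imwrite('pics/s2.png',g['frame'][:,:,::-1])
B=np.array([.52645,.18612]);t=np.radians(9.8);X=np.array([np.cos(t),np.sin(t)]);Y=np.array([-X[1],X[0]])
w=lambda x,y,z:[*(B+x*X+y*Y),z]
rel(s,w(-.083,-.0246,.016),9.8)
E
```

```text
t: 1.65
position: [0.4478, 0.1491, 0.1207]
ee_rot: [-0.271, 3.129, 0.0]
wrist_force: [-0.7, 0.7, -0.1]
grip_width: 0.0881
grasp_force: 0.0
toolx deg -170.11 z [ 4.e-04  2.e-04 -1.e+00] t 1.65 pos [0.4478 0.1491 0.1207] F [-0.7  0.7 -0.1]
9.8 shift [-0.0007 -0.0016  0.1047] turn [-7.00e-04  2.00e-04 -3.14e+00]
189.8 shift [-0.0007 -0.0016  0.1047] turn [0.0001 0.0004 0.0016]
```

View pics/s2.png

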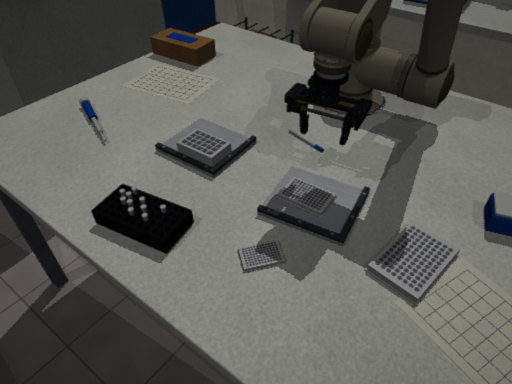

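The open gripper hangs behind the plate's near long edge, with both fingers lined up on it (about (305,120) and (345,130)). I'll go down next and look at the force.

```bash
python3 -m pendant '[[0,-0.001,0.03,0,0,0,1],[0,-0.001,0.06,0,0,0,1],[0,-0.001,0.08,0,0,0,1],[0,-0.001,0.095,0,0,0,1],[0,-0.001,0.104,0,0,0,1],[0,-0.001,0.104,0,0,0,1],[0,-0.001,0.104,0,0,0,1]]'
python3 -m pendant '[[-0.006,0,0,0,0,0,1],[-0.012,0,0,0,0,0,1],[-0.017,0,0,0,0,0,1],[-0.021,0,0,0,0,0,1],[-0.025,0,0,0,0,0,1],[-0.029,0,0,0,0,0,1],[-0.033,0,0,0,0,0,1],[-0.037,0,0,0,0,0,1],[-0.041,0,0,0,0,0,1],[-0.045,0,0,0,0,0,1],[-0.049,0,0,0,0,0,1],[-0.053,0,0,0,0,0,1],[-0.056,0,0,0,0,0,1],[-0.059,0,0,0,0,0,1],[-0.062,0,0,0,0,0,1],[-0.064,0,0,0,0,0,1],[-0.066,0,0,0,0,0,1],[-0.066,0,0,0,0,0,1]]'
python3 - <<'E'
from h import *
from bench import *
s=sense()
for c in("top","scene"):
  g=grab_frame(c);np.savez(c+'1.npz',**g)
a=np.load('top1.npz')['frame'][175:300,150:280,::-1];b=np.load('scene1.npz')['frame'][140:265,240:380,::-1]
a,b=[cv2.resize(i,(400,int(400*i.shape[0]/i.shape[1])),interpolation=cv2.INTER_CUBIC)[:355] for i in(a,b)]
cv2.imwrite('pics/c3.png',np.hstack([a,b]))
B=np.array([.52645,.18612]);t=np.radians(9.8);X=np.array([np.cos(t),np.sin(t)]);Y=np.array([-X[1],X[0]])
d=s['position'][:2]-B;print(d@X,d@Y)
E
```

```text
t: 2.28
position: [0.4486, 0.1477, 0.0168]
ee_rot: [-0.27, 3.13, 0.0]
wrist_force: [0.0, 0.3, 1.2]
grip_width: 0.0884
grasp_force: 0.0
t: 3.78
position: [0.5139, 0.1584, 0.0164]
ee_rot: [-0.269, 3.13, -0.0]
wrist_force: [0.2, 0.3, -0.6]
grip_width: 0.0882
grasp_force: 0.0
-0.017079879816639564 -0.025131762321505338
```

View pics/c3.png

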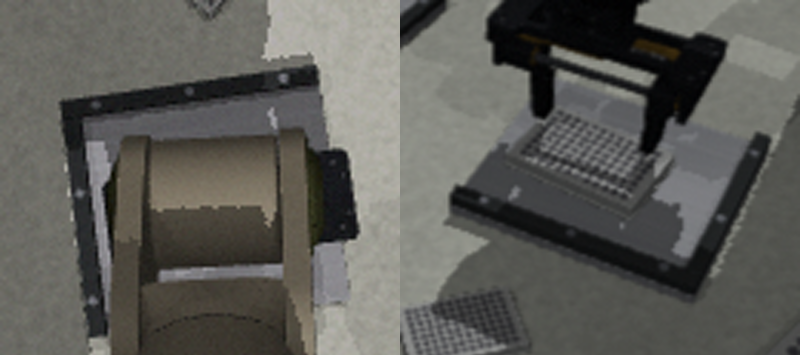

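```bash
python3 - <<'E'
from h import *
from bench import *
s=sense();g=grab_frame("scene")
np.savez('scene1.npz',**g)
B=np.array([.52645,.18612]);t=np.radians(9.8);X=np.array([np.cos(t),np.sin(t)]);Y=np.array([-X[1],X[0]])
def pj(P):
    T=np.linalg.inv(g['T']);p=T[:3,:3]@P+T[:3,3];return np.array([g['fx']*p[0]/p[2]+g['cx'],g['fy']*p[1]/p[2]+g['cy']])
im=g['frame'][140:265,240:380,::-1].copy();k=5.6;im=cv2.resize(im,None,fx=k,fy=k,interpolation=cv2.INTER_CUBIC)
def poly(pts,z,col):
    q=np.array([(pj(np.array([*(B+x*X+y*Y),z]))+.5-[240,140])*k for x,y in pts]).astype(np.int32);cv2.polylines(im,[q],True,col,1)
poly([(-.1,-.11),(.1,-.11),(.1,.11),(-.1,.11)],.010,(0,255,0))
poly([(-.1,-.11),(.085,-.11),(.085,.095),(-.1,.095)],.022,(255,0,0))
d=s['position'][:2]-B;x,y=d@X,d@Y
for sg in(-1,1):
    poly([(x-.009,y+sg*.044),(x+.009,y+sg*.044),(x+.009,y+sg*.061),(x-.009,y+sg*.061)],s['position'][2],(0,0,255))
poly([(x+.009,y-.064),(x+.0945,y-.064),(x+.0945,y+.064),(x+.009,y+.064)],.0244,(0,255,255))
cv2.imwrite('pics/c4.png',im)
E
```

```text
(no output)
```

View pics/c4.png

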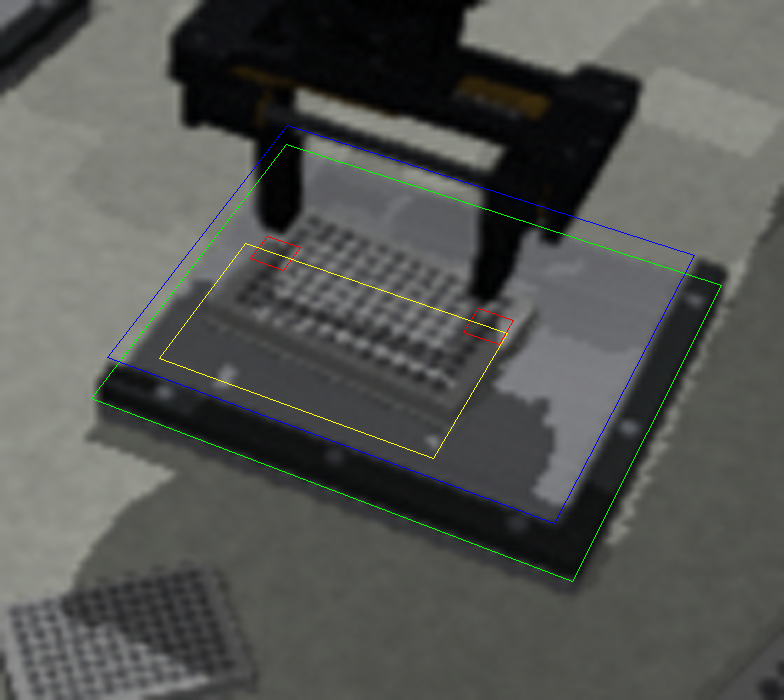

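The plate hasn't moved (still near full-frame (307,196)). The fingertips show about 10 mm higher than the TCP, so when fully open they seem to retract and passed over the plate. I'll back off and feel for the floor.

```bash
python3 -m pendant '[[0,0,-0.02,0,0,0,1],[0.03,0,-0.02,0,0,0,1],[0.068,0,-0.02,0,0,0,1],[0.068,0,-0.02,0,0,0,1],[0.068,0,0,0,0,0,1],[0.068,0,0.002,0,0,0,1],[0.068,0,0.003,0,0,0,1],[0.068,0,0.003,0,0,0,1]]'
python3 -m pendant '[[0,0,0.001,0,0,0,1],[0,0,0.002,0,0,0,1],[0,0,0.003,0,0,0,1],[0,0,0.003,0,0,0,1]]'
python3 -m pendant '[[0,0,0.001,0,0,0,1],[0,0,0.002,0,0,0,1],[0,0,0.003,0,0,0,1],[0,0,0.003,0,0,0,1]]'
```

```text
t: 4.6
position: [0.4468, 0.1469, 0.0135]
ee_rot: [0.269, -3.13, -0.0]
wrist_force: [0.5, -0.0, -0.7]
grip_width: 0.088
grasp_force: 0.0
t: 4.93
position: [0.4466, 0.1468, 0.0104]
ee_rot: [-0.269, 3.13, -0.0]
wrist_force: [-0.9, -0.1, -0.4]
grip_width: 0.088
grasp_force: 0.0
t: 5.27
position: [0.4465, 0.1468, 0.0072]
ee_rot: [0.269, -3.13, 0.0]
wrist_force: [0.6, -1.1, 0.4]
grip_width: 0.0882
grasp_force: 0.0
```

No force below the 10 mm floor height, so the open tips do sit higher than the TCP. I'll go down 2 mm more and push.

```bash
python3 -m pendant '[[0,0,0.002,0,0,0,1],[-0.006,0,0.002,0,0,0,1],[-0.012,0,0.002,0,0,0,1],[-0.018,0,0.002,0,0,0,1],[-0.022,0,0.002,0,0,0,1],[-0.026,0,0.002,0,0,0,1],[-0.03,0,0.002,0,0,0,1],[-0.034,0,0.002,0,0,0,1],[-0.038,0,0.002,0,0,0,1],[-0.042,0,0.002,0,0,0,1],[-0.046,0,0.002,0,0,0,1],[-0.05,0,0.002,0,0,0,1],[-0.054,0,0.002,0,0,0,1],[-0.057,0,0.002,0,0,0,1],[-0.06,0,0.002,0,0,0,1],[-0.063,0,0.002,0,0,0,1],[-0.066,0,0.002,0,0,0,1],[-0.068,0,0.002,0,0,0,1],[-0.068,0,0.002,0,0,0,1]]'
cat >v.py <<'E'
import sys
from h import *
from bench import *
B=np.array([.52645,.18612]);t=np.radians(9.8);X=np.array([np.cos(t),np.sin(t)]);Y=np.array([-X[1],X[0]])
s=sense();g=grab_frame("scene")
def pj(P):
    T=np.linalg.inv(g['T']);p=T[:3,:3]@P+T[:3,3];return np.array([g['fx']*p[0]/p[2]+g['cx'],g['fy']*p[1]/p[2]+g['cy']])
k=5.6;im=cv2.resize(g['frame'][140:245,240:380,::-1],None,fx=k,fy=k,interpolation=cv2.INTER_CUBIC)
q=np.array([(pj(np.array([*(B+x*X+y*Y),.0244]))+.5-[240,140])*k for x,y in[(-.0005,-.0328),(.085,-.0328),(.085,.095),(-.0005,.095)]]).astype(np.int32);cv2.polylines(im,[q],True,(0,255,255),1)
cv2.imwrite(sys.argv[1],im)
d=s['position'][:2]-B;print('tcp in base',d@X,d@Y,s['position'][2],'F',s['wrist_force'],s['t'])
for n in cut_out("plate","scene"):print(n['confidence'],np.round(n['rect'],1))
E
python3 v.py pics/c5.png
```

```text
t: 6.85
position: [0.514, 0.1584, 0.0053]
ee_rot: [-0.268, 3.13, -0.0]
wrist_force: [-0.7, 0.2, -0.9]
grip_width: 0.0883
grasp_force: 0.0
tcp in base -0.017014618584874935 -0.025172086697932843 0.005338544157347941 F [-0.69841376  0.22144401 -0.91246601] 6.85
0.82 [305.4 196.6  60.1  39.5]
0.76 [412.2 264.6  94.3  86.3]
0.56 [261.1 254.1  47.6  30.8]
```

View pics/c5.png

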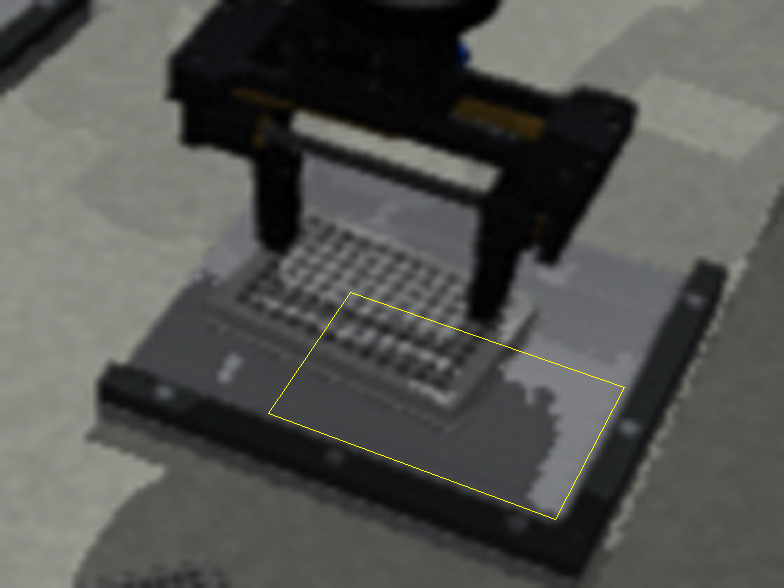

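```bash
python3 - <<'E'
from h import *
import bench
from bench import *
print([ (k,v) for k,v in vars(bench).items() if isinstance(v,(int,float,dict)) and not k.startswith('__')][:5], {k:v for k,v in sense().items() if 'pinch' in k})
B=np.array([.52645,.18612]);t=np.radians(9.8);X=np.array([np.cos(t),np.sin(t)]);Y=np.array([-X[1],X[0]])
D=[]
for i in range(6):g=grab_frame("scene");D.append(g['range_z'])
Z=np.median(D,0);V,U=np.mgrid[:384,:512]
C=np.stack([(U-g['cx'])/g['fx']*Z,(V-g['cy'])/g['fy']*Z,Z],-1)@g['T'][:3,:3].T+g['T'][:3,3]
gr=cv2.cvtColor(g['frame'],cv2.COLOR_RGB2GRAY)
def pr(n,u0,u1,v0,v1):
    print(n)
    for v in range(v0,v1):
        P=np.median(C[v,u0:u1],0);d=P[:2]-B;print(v,gr[v,u0:u1],np.round([d@X,d@Y,P[2]],4))
pr('L',288,292,172,190);pr('R',325,329,182,202)
pr('plate',305,309,180,216)
E
```

```text
[('pinch_z', -0.0187)] {}
L
172 [2 3 4 4] [-0.0088 -0.0736  0.0671]
173 [5 4 3 3] [-0.0081 -0.0733  0.0631]
174 [4 5 5 4] [-0.0088 -0.0735  0.0592]
175 [5 3 4 4] [-0.0078 -0.0729  0.0574]
176 [3 5 5 4] [-0.0084 -0.0732  0.053 ]
177 [4 6 6 2] [-0.0083 -0.0726  0.0503]
178 [5 4 3 3] [-0.0085 -0.0724  0.0468]
179 [5 5 6 3] [-0.008  -0.0722  0.0445]
180 [5 5 5 4] [-0.0077 -0.072   0.0411]
181 [3 3 4 5] [-0.0083 -0.072   0.0376]
182 [3 4 5 6] [-0.0082 -0.0719  0.0343]
183 [ 7  3  1 12] [-0.0085 -0.0721  0.0301]
184 [28 12 10 42] [-0.0081 -0.0719  0.0275]
185 [69 49 38 68] [-0.0095 -0.0718  0.0242]
186 [ 57  55  90 118] [-0.0067 -0.0705  0.0238]
187 [ 43  48 110 113] [-0.002  -0.0683  0.0244]
188 [56 68 99 87] [ 0.0007 -0.067   0.0239]
189 [ 57  64 101 110] [ 0.0038 -0.0656  0.0235]
R
182 [37 11  6  8] [0.0035 0.0269 0.0842]
183 [32  8  5  5] [-0.0075  0.0243  0.0718]
184 [27  6  1  5] [-0.0073  0.025   0.0694]
185 [32  6  6  7] [-0.0073  0.0248  0.0653]
186 [34  7  4  6] [-0.0079  0.025   0.0617]
187 [34  6  4  5] [-0.0075  0.0259  0.0599]
188 [19  7  6  7] [-0.0075  0.026   0.0562]
189 [
[... 1489 characters left out ...]

200 [108  94  72 101] [ 0.0213 -0.0113  0.0239]
201 [ 76  64  63 104] [ 0.0248 -0.0098  0.0242]
202 [42 52 68 81] [ 0.0274 -0.0086  0.0236]
203 [40 56 59 54] [ 0.0315 -0.0069  0.0243]
204 [72 73 52 39] [ 0.0338 -0.0058  0.0235]
205 [78 77 65 62] [ 0.0373 -0.0043  0.0235]
206 [70 74 74 74] [ 0.0398 -0.0032  0.0231]
207 [62 64 64 73] [ 0.0417 -0.0021  0.0222]
208 [62 61 61 63] [ 0.0414 -0.0023  0.0177]
209 [72 68 62 61] [ 0.0409 -0.002   0.0144]
210 [62 70 74 68] [ 0.043  -0.001   0.0131]
211 [64 61 62 72] [ 0.0438 -0.0007  0.0107]
212 [66 64 63 59] [0.0466 0.0008 0.0104]
213 [68 67 68 65] [0.0492 0.0019 0.01  ]
214 [68 68 68 67] [0.0517 0.0031 0.0099]
215 [67 67 68 68] [0.0555 0.0047 0.0099]
```

Depth shows the finger front at x = -0.008 as expected, but the open tips sit at z ≈ 0.026 with the TCP at 0.005. They retract about 20 mm and are just skimming over the plate, which hasn't moved. I'll back off and go 10 mm lower.

```bash
python3 -m pendant '[[0,0,-0.01,0,0,0,1],[0.035,0,-0.01,0,0,0,1],[0.068,0,-0.01,0,0,0,1],[0.068,0,-0.01,0,0,0,1],[0.068,0,-0.01,0,0,0,1],[0.068,0,0,0,0,0,1],[0.068,0,0.004,0,0,0,1],[0.068,0,0.007,0,0,0,1],[0.068,0,0.007,0,0,0,1]]'
python3 -m pendant '[[0,0,0.001,0,0,0,1],[0,0,0.002,0,0,0,1],[0,0,0.003,0,0,0,1],[0,0,0.003,0,0,0,1]]'
python3 - <<'E'
from h import *
from bench import *
B=np.array([.52645,.18612]);t=np.radians(9.8);X=np.array([np.cos(t),np.sin(t)]);Y=np.array([-X[1],X[0]])
g=grab_frame("scene");Z=g['range_z'];V,U=np.mgrid[:384,:512]
C=np.stack([(U-g['cx'])/g['fx']*Z,(V-g['cy'])/g['fy']*Z,Z],-1)@g['T'][:3,:3].T+g['T'][:3,3]
d=C[...,:2]-B;x=d@X;y=d@Y;gr=g['frame'].max(2)
for a,b in((-.09,-.064),(.015,.042)):
    m=(x>-.1)&(x<-.05)&(y>a)&(y<b)&(gr<25)&(C[...,2]<.06)&(C[...,2]>0);print(m.sum(),np.percentile(C[m][:,2],[0,2,5,10]).round(4),np.median(x[m]))
E
```

```text
t: 8.0
position: [0.4471, 0.1469, -0.002]
ee_rot: [0.268, -3.13, 0.0]
wrist_force: [0.2, -0.1, 0.4]
grip_width: 0.0881
grasp_force: 0.0
t: 8.33
position: [0.4466, 0.1468, -0.0047]
ee_rot: [0.269, -3.13, 0.0]
wrist_force: [0.6, -0.4, 0.7]
grip_width: 0.088
grasp_force: 0.0
83 [0.0155 0.0182 0.0192 0.024 ] -0.07640161542401895
62 [0.0181 0.0197 0.0213 0.0253] -0.07554978843422186
```

Tips are now at about 0.016. I'll push.

```bash
python3 -m pendant '[[-0.006,0,0.001,0,0,0,1],[-0.012,0,0.001,0,0,0,1],[-0.018,0,0.001,0,0,0,1],[-0.022,0,0.001,0,0,0,1],[-0.026,0,0.001,0,0,0,1],[-0.03,0,0.001,0,0,0,1],[-0.034,0,0.001,0,0,0,1],[-0.038,0,0.001,0,0,0,1],[-0.042,0,0.001,0,0,0,1],[-0.046,0,0.001,0,0,0,1],[-0.05,0,0.001,0,0,0,1],[-0.054,0,0.001,0,0,0,1],[-0.057,0,0.001,0,0,0,1],[-0.06,0,0.001,0,0,0,1],[-0.063,0,0.001,0,0,0,1],[-0.066,0,0.001,0,0,0,1],[-0.069,0,0.001,0,0,0,1],[-0.071,0,0.001,0,0,0,1],[-0.071,0,0.001,0,0,0,1]]'
cat >m.py <<'E'
from h import *
from bench import *
B=np.array([.52645,.18612]);t=np.radians(9.8);X=np.array([np.cos(t),np.sin(t)]);Y=np.array([-X[1],X[0]])
s=sense();d=s['position'][:2]-B;print('tcp in base',d@X,d@Y,s['position'][2],'F',s['wrist_force'].round(1),s['t'])
Zs=[]
for i in range(4):g=grab_frame("scene");Zs.append(g['range_z'])
Z=np.median(Zs,0);V,U=np.mgrid[:384,:512]
C=np.stack([(U-g['cx'])/g['fx']*Z,(V-g['cy'])/g['fy']*Z,Z],-1)@g['T'][:3,:3].T+g['T'][:3,3]
d=C[...,:2]-B;x=d@X;y=d@Y;gr=cv2.cvtColor(g['frame'],cv2.COLOR_RGB2GRAY)
m=(abs(C[...,2]-.0242)<.003)&(gr>33)&(x>-.08)&(x<.0845)&(y>-.11)&(y<.0945)
m=cv2.morphologyEx(m.astype(np.uint8),cv2.MORPH_OPEN,np.ones((2,2)))
n,l,st,_=cv2.connectedComponentsWithStats(m);i=1+st[1:,4].argmax();q=l==i
print('n',q.sum(),'rect in base',cv2.minAreaRect(np.c_[x[q],y[q]].astype(np.float32)),'x',np.percentile(x[q],[1,99]).round(4),'y',np.percentile(y[q],[1,99]).round(4))
E
python3 m.py; python3 v.py pics/c6.png
```

```text
t: 9.97
position: [0.5171, 0.159, -0.0056]
ee_rot: [-0.269, 3.129, 0.0]
wrist_force: [0.3, 0.1, 0.0]
grip_width: 0.0886
grasp_force: 0.0
tcp in base -0.013835396682804335 -0.025150876864774494 -0.005621687821559106 F [0.3 0.1 0. ] 9.9667
n 1218 rect in base ((0.03517770767211914, -0.01523679867386818), (0.09312374144792557, 0.121208056807518), 0.1435265839099884) x [0.0024 0.0811] y [-0.0742  0.0444]
tcp in base -0.014389337973119786 -0.025093213257653225 -0.005600877910582912 F [ 0.82060208 -0.58842904  0.27108233] 10.1667
0.92 [261.4 256.8  47.5  30.8]
0.73 [300.6 205.6  58.7  37.9]
0.56 [409.8 264.3  93.3  84.2]
0.44 [312.1 208.2 109.1  72. ]
```

View pics/c6.png

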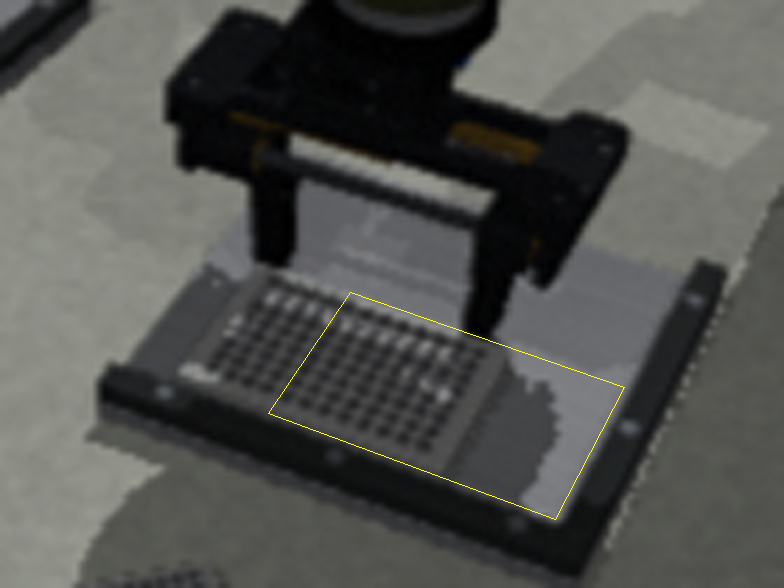

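The plate is parallel to the far bar with about 4 mm left to go, and about 50 mm short of the left bar. I'll finish the far push, back off, rise, turn 90° and go round to the right-hand side with a narrower opening.

```bash
python3 -m pendant '[[-0.002,0,0,0,0,0,1],[-0.0035,0,0,0,0,0,1],[-0.0035,0,0,0,0,0,1],[-0.0035,0,0,0,0,0,1]]'
python3 -m pendant '[[0.008,0,0,0,0,0,1],[0.02,0,0,0,0,0,1],[0.02,0,-0.03,0,0,0,1],[0.02,0,-0.06,0,0,0,1],[0.02,0,-0.08,0,0,0,1],[0.02,0,-0.08,0,0,0,1],[0,-0.03,-0.08,0,0,0.4,0.4],[-0.02,-0.06,-0.08,0,0,0.8,0.4],[-0.0485,-0.081,-0.08,0,0,1.57,0.4],[-0.0485,-0.081,-0.08,0,0,1.57,0.4],[-0.0485,-0.081,-0.08,0,0,1.57,0.4],[-0.0485,-0.081,-0.08,0,0,1.57,0.4],[-0.0485,-0.081,-0.08,0,0,1.57,0.4],[-0.0485,-0.081,-0.08,0,0,1.57,0.4],[-0.0485,-0.081,-0.08,0,0,1.57,0.4],[-0.0485,-0.081,-0.08,0,0,1.57,0.4],[-0.0485,-0.081,-0.08,0,0,1.57,0.4],[-0.0485,-0.081,-0.08,0,0,1.57,0.4],[-0.0485,-0.081,-0.08,0,0,1.57,0.4],[-0.0485,-0.081,-0.08,0,0,1.57,0.4]]'
python3 m.py
python3 - <<'E'
from h import *
from bench import *
B=np.array([.52645,.18612]);t=np.radians(9.8);X=np.array([np.cos(t),np.sin(t)]);Y=np.array([-X[1],X[0]])
rel(sense(),[*(B+.038*X-.106*Y),.016],99.8)
E
```

```text
t: 10.6
position: [0.52, 0.1595, -0.0057]
ee_rot: [0.269, -3.13, -0.0]
wrist_force: [-1.0, 0.1, 0.8]
grip_width: 0.0886
grasp_force: 0.4
t: 12.27
position: [0.5809, 0.088, 0.0732]
ee_rot: [-2.025, -2.401, 0.001]
wrist_force: [-0.4, -1.2, 0.3]
grip_width: 0.0351
grasp_force: 0.0
tcp in base 0.0369492587680975 -0.1060042064515514 0.07322898258121646 F [-0.4 -1.2  0.3] 12.2667
n 1226 rect in base ((0.04518406465649605, -0.015388313680887222), (0.08365591615438461, 0.12118922919034958), 0.17293503880500793) x [0.0056 0.0843] y [-0.0739  0.0444]
toolx deg 99.97 z [-6.e-04  0.e+00 -1.e+00] t 12.4667 pos [0.5813 0.088  0.0739] F [-0.4 -0.5 -0.4]
99.8 shift [0.0001 0.0007 0.0579] turn [-0.0005 -0.0001  0.0029]
279.8 shift [0.0001 0.0007 0.0579] turn [ 2.0000e-04 -9.0000e-04 -3.1387e+00]
```

```bash
python3 -m pendant '[[0,0.001,0.02,0,0,0,0.4],[0,0.001,0.04,0,0,0,0.4],[0,0.001,0.052,0,0,0,0.4],[0,0.001,0.058,0,0,0,0.4],[0,0.001,0.058,0,0,0,0.4],[0,0.001,0.058,0,0,0,0.4]]'
cat >tip.py <<'E'
from h import *
from bench import *
B=np.array([.52645,.18612]);t=np.radians(9.8);X=np.array([np.cos(t),np.sin(t)]);Y=np.array([-X[1],X[0]])
g=grab_frame("scene");Z=g['range_z'];V,U=np.mgrid[:384,:512]
C=np.stack([(U-g['cx'])/g['fx']*Z,(V-g['cy'])/g['fy']*Z,Z],-1)@g['T'][:3,:3].T+g['T'][:3,3]
d=C[...,:2]-B;x=d@X;y=d@Y;gr=g['frame'].max(2)
m=(x>-.02)&(x<.083)&(y>-.13)&(y<-.085)&(gr<25)&(C[...,2]<.06)&(C[...,2]>0);print(m.sum(),np.percentile(C[m][:,2],[0,2,5,10]).round(4),np.percentile(x[m],[2,98]),np.percentile(y[m],[2,98]),sense()['position'][2])
E
python3 tip.py
```

```text
t: 12.97
position: [0.5827, 0.0881, 0.0166]
ee_rot: [2.022, 2.404, 0.0]
wrist_force: [0.1, 0.4, -0.1]
grip_width: 0.0352
grasp_force: 0.0
37 [0.0396 0.0414 0.042  0.0424] [0.0125769  0.07124317] [-0.10917413 -0.09591254] 0.01708007697227267
```

```bash
cat >>tip.py <<'E'
m=(x>-.02)&(x<.083)&(y>-.125)&(y<-.088)&(C[...,2]>.013)&(C[...,2]<.06)
for lo in np.arange(.013,.06,.004):
    k=m&(C[...,2]>=lo)&(C[...,2]<lo+.004)
    if k.sum():print(round(lo,3),k.sum(),np.median(gr[k]),np.percentile(x[k],[5,50,95]).round(3),np.percentile(y[k],[5,50,95]).round(3))
E
python3 tip.py
```

```text
37 [0.0408 0.041  0.0412 0.0428] [0.01339805 0.07104144] [-0.11306065 -0.09571639] 0.017237407962103733
0.013 3 111.0 [-0.018 -0.013 -0.004] [-0.105 -0.101 -0.1  ]
0.037 7 34.0 [0.018 0.022 0.048] [-0.111 -0.101 -0.098]
0.041 13 21.0 [0.015 0.023 0.071] [-0.112 -0.103 -0.096]
0.045 17 17.0 [0.014 0.061 0.072] [-0.114 -0.098 -0.096]
0.049 10 5.5 [0.008 0.02  0.071] [-0.099 -0.098 -0.096]
0.053 7 6.0 [0.013 0.059 0.066] [-0.099 -0.098 -0.097]
0.057 3 7.0 [0.01  0.014 0.022] [-0.098 -0.097 -0.096]
```

The tips sit about 22 mm above the stated TCP at this opening too, so I'll go down another 22 mm.

```bash
python3 -m pendant '[[0,0,0.008,0,0,0,0.4],[0,0,0.014,0,0,0,0.4],[0,0,0.018,0,0,0,0.4],[0,0,0.02,0,0,0,0.4],[0,0,0.0215,0,0,0,0.4],[0,0,0.0215,0,0,0,0.4]]'; python3 tip.py
```

```text
t: 13.57
position: [0.5824, 0.0881, -0.0055]
ee_rot: [-2.022, -2.404, 0.0]
wrist_force: [0.3, -0.1, 0.4]
grip_width: 0.035
grasp_force: 0.0
55 [0.0108 0.0161 0.0175 0.0191] [0.01053374 0.07022955] [-0.10339209 -0.09551409] -0.005258803448718971
0.013 6 32.5 [-0.002  0.021  0.068] [-0.106 -0.098 -0.097]
0.017 7 10.0 [0.016 0.021 0.048] [-0.111 -0.1   -0.098]
0.021 9 12.0 [0.014 0.069 0.071] [-0.112 -0.099 -0.096]
0.025 10 5.5 [0.013 0.021 0.069] [-0.1   -0.098 -0.096]
0.029 7 8.0 [0.01  0.016 0.066] [-0.099 -0.097 -0.096]
0.033 4 8.5 [0.009 0.018 0.054] [-0.098 -0.097 -0.096]
0.037 7 7.0 [0.007 0.012 0.07 ] [-0.098 -0.097 -0.096]
0.041 6 9.0 [0.007 0.06  0.068] [-0.098 -0.097 -0.097]
0.045 3 5.0 [0.007 0.011 0.062] [-0.098 -0.097 -0.097]
0.049 3 13.0 [0.061 0.062 0.066] [-0.098 -0.097 -0.097]
0.053 4 20.0 [0.011 0.036 0.068] [-0.098 -0.096 -0.095]
0.057 2 4.5 [0.018 0.042 0.066] [-0.096 -0.096 -0.096]
```

```bash
python3 -m pendant '[[0.006,0,0,0,0,0,0.4],[0.012,0,0,0,0,0,0.4],[0.016,0,0,0,0,0,0.4],[0.02,0,0,0,0,0,0.4],[0.024,0,0,0,0,0,0.4],[0.028,0,0,0,0,0,0.4],[0.032,0,0,0,0,0,0.4],[0.036,0,0,0,0,0,0.4],[0.04,0,0,0,0,0,0.4],[0.044,0,0,0,0,0,0.4],[0.047,0,0,0,0,0,0.4],[0.05,0,0,0,0,0,0.4],[0.053,0,0,0,0,0,0.4],[0.056,0,0,0,0,0,0.4],[0.058,0,0,0,0,0,0.4],[0.06,0,0,0,0,0,0.4],[0.061,0,0,0,0,0,0.4],[0.061,0,0,0,0,0,0.4]]'; python3 m.py; python3 v.py pics/c7.png
```

```text
t: 15.12
position: [0.5719, 0.1487, -0.0053]
ee_rot: [-2.022, -2.404, -0.0]
wrist_force: [0.0, 0.4, 0.0]
grip_width: 0.0353
grasp_force: 0.0
tcp in base 0.03845361675797364 -0.04461889280841636 -0.005319078379243759 F [0.  0.4 0. ] 15.1167
n 1278 rect in base ((0.03897299990057945, 0.03199128806591034), (0.09504496306180954, 0.12138477712869644), 0.2313741147518158) x [0.005  0.0839] y [-0.0271  0.0913]
tcp in base 0.038274435840404714 -0.04486962588783457 -0.005440676825324495 F [ 0.39588598  0.22046327 -0.08185755] 15.3167
0.9 [317.7 212.3  59.4  39.4]
0.89 [262.7 256.   48.   25.6]
```

View pics/c7.png

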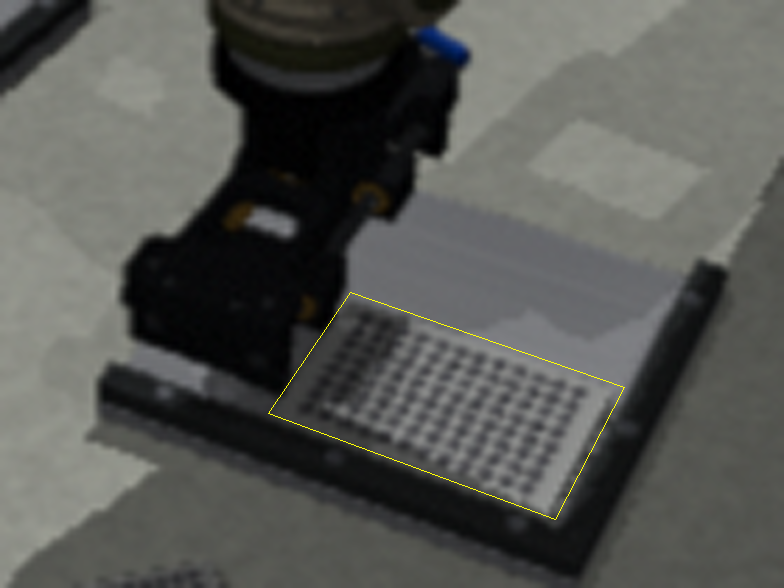

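The plate nearly fills the yellow home outline, about 3 mm short on the left. I'll nudge it home, then withdraw.

```bash
python3 -m pendant '[[0.001,0,0,0,0,0,0.4],[0.002,0,0,0,0,0,0.4],[0.003,0,0,0,0,0,0.4],[0.0035,0,0,0,0,0,0.4],[0.0035,0,0,0,0,0,0.4]]'
python3 -m pendant '[[-0.01,0,0,0,0,0,0.4],[-0.03,0,0,0,0,0,0.4],[-0.04,0,0,0,0,0,0.4],[-0.04,0,0,0,0,0,0.4],[-0.04,0,-0.04,0,0,0,0.4],[-0.04,0,-0.08,0,0,0,0.4],[-0.04,0,-0.12,0,0,0,0.4],[-0.04,0,-0.15,0,0,0,0.4],[-0.04,0,-0.15,0,0,0,0.4],[-0.04,0,-0.15,0,0,0,0.4]]'
python3 m.py; python3 v.py pics/c8.png
```

```text
t: 15.83
position: [0.5715, 0.1518, -0.0051]
ee_rot: [-2.022, -2.404, -0.0]
wrist_force: [-0.1, -0.1, -0.1]
grip_width: 0.0353
grasp_force: 0.0
t: 16.67
position: [0.5787, 0.1126, 0.1462]
ee_rot: [2.021, 2.402, 0.003]
wrist_force: [0.1, -0.5, 0.2]
grip_width: 0.0353
grasp_force: 0.0
tcp in base 0.03899119772159871 -0.08136280608802662 0.14617622664084784 F [ 0.1 -0.5  0.2] 16.6667
n 1292 rect in base ((0.04026113823056221, 0.03588341921567917), (0.09243817627429962, 0.12368646264076233), 1.0395867824554443) x [0.0054 0.0841] y [-0.0241  0.0945]
tcp in base 0.037866606911469265 -0.08138432398053523 0.14312991339607378 F [-0.29770732  0.65836856 -0.08683194] 16.8667
0.9 [319.9 213.9  58.1  41.3]
0.61 [262.1 256.2  48.3  27. ]
0.55 [412.6 265.6  94.1  83.3]
```

View pics/c8.png

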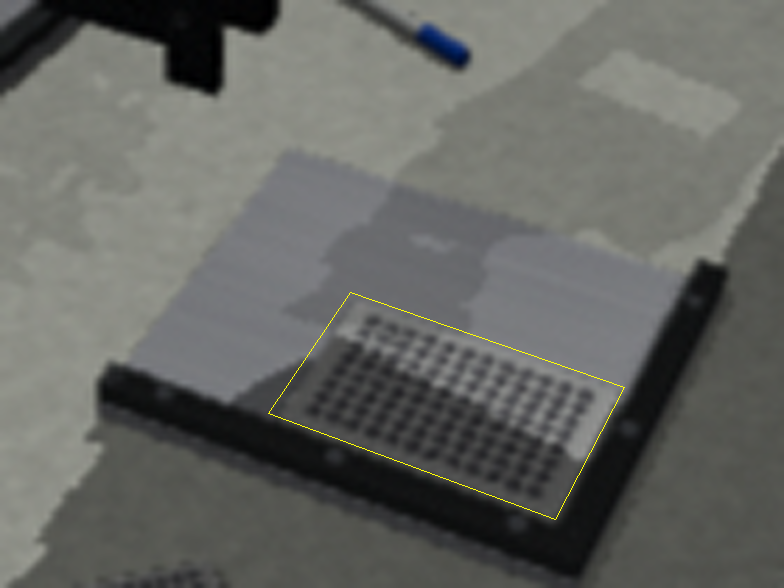

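The plate lies in the home outline against both bars, and the gripper is clear of it. Handing in.

```bash
python3 -m pendant '[[0,0,0,0,0,0,0.4],[0,0,0,0,0,0,0.4],[0,0,0,0,0,0,0.4]]' >/dev/null; python3 -c "
from bench import *
print(finish_job())"
```

```text
the job is handed in; nothing more can be done
None
```

The shallow plate was slid into the corner against the far and left stop bars and let go, the tall block was never approached, and the job is handed in; the hand-in returned no verdict, but the last picture showed the plate in its home outline.

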